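Put the bay tags of the staging rack right

ROBOT

A 7-joint arm with a two-finger parallel gripper is mounted at the origin on a cart in front of the work surface, level with it; the furniture and walls round the work are solid. World frame = base frame: x ahead of the robot, y to its left, z up, the work surface at z = 0. Lengths are in m, angles in rad, forces in N, time in s.
With the tool pointing down it reaches from about 0.4 to 0.85 m from the base axis. Payload 10.4 kg.
Tool frame: the origin (TCP) lies on the mounting face of the last link; the fingertips stand 173 mm ahead of it and the grasp point (between the pads) lies 155 mm ahead of it (manip.tip_extent is the distance from the TCP to the fingertips, in m); z points along the fingers, y is the line along which they close (so a half turn about z gives the same grasp; the last joint's range is limited). The gripper opens to 85 mm and grips with 20 to 120 N. Pads are 22 mm wide; open, the fingers measure 114 mm over their backs; the gripper's body (76 mm by 85 mm) begins 54 mm behind the grasp point. The pads swing forward as they close: fully open they stand 13 mm farther back than shut.
Start: joints at [1.255, 0.332, -0.065, 1.46, 0.022, 1.35, -0.088], TCP at [0.18, -0.598, 0.405] pointing down, gripper open.
Joint ranges: [-2.6, 2.6], [-0.5, 2.12], [-1.47, 1.34], [0.16, 2.42], [-1.27, 4.41], [0.06, 2.06], [-2.6, 2.6]. Speed limits (rad/s): [2.22, 2.22, 2.79, 2.79, 3.14, 3.14, 3.14].

INTERFACE

Orientations are given as a unit quaternion [x, y, z, w].
In Python, from workcell import manip gives the robot as it stands.
- The arm moves only by the tool move_arm, never from a script. Its argument "plan" is one flat list of numbers, 7 for each row, row after row: the turn, a rotation vector about the tool's x, y, z in rad, then the shift along the tool's x, y, z in m, then the finger opening in m, from 0 to 0.0854. In form: [ax, ay, az, dx, dy, dz, gripper, ax, ay, az, dx, dy, dz, gripper, ...]. A call has 1 to 12 rows; each row is the pose to reach, as a shift and turn from the pose commanded when the call began, along the tool's axes at that moment; what a row does not reach only later rows make up. A row lasts 1/8 s, in which the tool goes at most 62.5 mm and 10.7 degrees, less where a joint would pass 70% of its speed; a pose out of reach is approached as far as the arm can. A call with a gripper value outside its range is refused whole. The fingers move at their own pace and stop on an object; "squeeze" is the grip in N (left out, the last holds). Time passes only in rows, so rows that repeat a pose let the fingers close. It gives the time, the measured TCP pose, the force, the opening and the grip force at its end, in the units of the state.
- manip.get_obs(): the state, without advancing time (a new reading comes with each control period).
- manip.camera(name): name is "scene" or "top" or "wrist"; returns a dict with "color" (480x640x3 uint8, red, green, blue), "fx", "fy", "cx", "cy" (pixels), "cam_to_world" (4x4, takes a point from camera to world coordinates); the wrist camera has in their place "mount" (4x4, takes a point from camera to tool coordinates, whose origin is the TCP and whose axes are the flange's). Camera axes: x right, y down, z forward; pixel columns grow to the right and rows downward; lengths in m; the calibration is good to about 2 mm. A picture is of the moment at which its call begins: read the wrist's pose just before it. There is no depth.
- manip.hand_in(): hands the job in; it is judged then, once.
Trained networks look in a picture, given as the dict that the camera call returned (one of the last four; its "shot" number tells which), for a name from the list of things; names that differ only in an ending like _2 or _b are one class to them, and where a whole thing is asked for, a point or a joint stands for the part that bears it (a point fixed in the world has none). Each returns a list of dicts, best first, with "conf" (0 to 1); they miss things now and then, are a little off and sometimes report something else, mostly with a low value. They report only what shows in the picture. A call takes as long as a camera call.
- manip.look_for(picture, label): "position" ([x, y, z] in m, in the coordinates of the camera as it stood for that picture, good to about 4 mm: the middle of the surface that is visible of it).
- manip.silhouettes(picture, label): "pixels" (480x640 bool, what is visible of it).
- manip.tip_of(picture, label): "position" ([x, y, z] in m, in the coordinates of the camera as it stood for that picture, good to about 4 mm: a listed point, or the origin of a listed thing).
The state is a dict: "clock": time; "joint_pos": joint angles; "joint_velocities": joint speeds; "tau": joint torques, N m; "position": TCP position; "ee_rot": TCP orientation; "ft_force": force on the tool from outside, world axes, zero at the start; "torque": the same for the moment, N m; "grip_width": opening from 0.0 (shut) to 1.0 (fully open); "grasp_force": force on a finger pad.
Only numpy, scipy, OpenCV 4.12 (cv2) and the standard library are available. Lean on these libraries where they do the work, as an engineer would, in place of code of your own. Each camera call takes 0.05 s, during which the arm holds its last target. There are 200 camera calls.

TASK

On the staging rack a loaded bay shall show a solid disc (tag lying back towards its nest) and a free bay an open ring (tag lying forward, towards you), but the covered glass dish was moved and the tags of its new bay and of the bay now empty still show the old state. With the fingertips, flip these two tags over their pivots until each lies fully flat with its other face up (pressing down the ribbed tail raises the paddle). Push only, never pinch a tag, and leave the third tag, the dish, the block and the things around alone.

Things in the scene. Friction and masses are not known exactly. Their poses are not given: they have to be found in the camera images.
- rack: The staging rack: steel plate 252x300x6 mm, fixed on the bench, with the three bay modules side by side at 95 mm pitch in any order. Origin: underside, midway across, below the middle one's pivot; x away from the robot, y left.
- bay_dish: Bay module that holds the covered glass dish (left, middle or right on the rack): fixed grey plate 228x84x6 mm, flip tag nearer the robot, nest beyond. Origin: underside, straight below the middle of the tag's pivot, 6 mm above the table. x points from tag to nest (away from the robot, yaw up to 0.15), y left along the pivot, z up. Nest: four white corner guides 10 mm high, centred at x = +110 mm.
- bay_dish_pivot (a point): Middle of the tag's pivot on the bay with the dish: fixed, 46 mm above the table (40 mm above the module's origin), axes as the module's. All three tags are alike, 60 g: plate 4 mm thick; the paddle, 48 mm wide, reaches 66 mm from the pivot, with white panels 46x42 mm 1.4 mm proud on both faces; opposite it a ribbed tail, 36 mm wide, reaches 28 mm from the pivot.
- tag_dish (a joint): Flip tag of the bay module that holds the covered glass dish, angle in rad between its stops: 0 = paddle flat towards the robot, open ring up, tail pointing away (+x); 1.57 = paddle upright, tail down; 3.14 = paddle flat away from the robot, solid disc up, tail pointing to the robot (-x). Starts at 0 to 0.12 (wrong: it shows the open ring). Friction hinge, 0.04 N m: stays at any angle; pressing the tail down (about 2 N) raises the paddle.
- bay_empty: Bay module that is empty (left, middle or right on the rack): fixed grey plate 228x84x6 mm, flip tag nearer the robot, nest beyond. Origin: underside, straight below the middle of the tag's pivot, 6 mm above the table. x points from tag to nest (away from the robot, yaw up to 0.15), y left along the pivot, z up. Nest: four white corner guides 10 mm high, centred at x = +110 mm.
- bay_empty_pivot (a point): Middle of the tag's pivot on the empty bay: fixed, 46 mm above the table, axes as the module's. On all bays the pivot runs in two cheeks, 18 mm long in x, 56 mm apart inside, topping out 9 mm above the pivot; the space under the tail is open down to the plate 34 mm below the pivot; rest posts stand under the flat paddle at x = +-46 mm.
- tag_empty (a joint): Flip tag of the bay module that is empty, angle in rad between its stops: 0 = paddle flat towards the robot, open ring up, tail pointing away (+x); 1.57 = paddle upright, tail down; 3.14 = paddle flat away from the robot, solid disc up, tail pointing to the robot (-x). Starts at 3.02 to 3.14 (wrong: it shows the solid disc). Friction hinge, 0.04 N m: stays at any angle; pressing the tail down (about 2 N) raises the paddle.
- bay_block: Bay module that holds the square metal block (left, middle or right on the rack): fixed grey plate 228x84x6 mm, flip tag nearer the robot, nest beyond. Origin: underside, straight below the middle of the tag's pivot, 6 mm above the table. x points from tag to nest (away from the robot, yaw up to 0.15), y left along the pivot, z up. Nest: four white corner guides 10 mm high, centred at x = +110 mm.
- bay_block_pivot (a point): Middle of the tag's pivot on the bay with the block: fixed, 46 mm above the table, axes as the module's.
- tag_block (a joint): Flip tag of the bay module that holds the square metal block, angle in rad between its stops: 0 = paddle flat towards the robot, open ring up, tail pointing away (+x); 1.57 = paddle upright, tail down; 3.14 = paddle flat away from the robot, solid disc up, tail pointing to the robot (-x). Starts at 3.09 to 3.14 (right: it shows the solid disc). Friction hinge, 0.04 N m: stays at any angle; pressing the tail down (about 2 N) raises the paddle.
- petri_dish: Covered round glass dish with a dark chip in it, 64 mm across, 14 mm high, loose in the nest of its bay; origin: centre of its underside. Not to be moved.
- sample_block: Milled metal sample block, 58 x 58 x 16 mm, loose in the nest of its bay; origin: centre of its underside. Not to be moved.
- wafer_tweezers: Bystander: bright steel tweezers, 18 x 130 x 9 mm, lying across in front of the rack about 105 mm towards the robot from the pivots; origin: centre of the underside.
- wafer_shipper: Bystander: round flat bluish wafer shipper, 109 mm across, 16 mm high, to the right of the rack; origin: centre of the underside.
- bottle_amber: Bystander: screw-cap bottle, 48 mm across, 92 mm high, behind the rack; origin: centre of the underside.
- pen_blue: Bystander: pen, 145 mm long, lying well to the right of the rack; origin: centre of the underside.

How it is judged:
By the outcome, as a careful person would: the job done as asked, in the order asked, and still so for the second after the job is handed in, with the robot touching nothing.
It also fails if it takes over 72 s, if anything falls off the work surface, if the arm or the gripper's body presses on something with over 40 N, if the wrist force passes 120 N, or if a joint passes its speed limit or range.

## Working session

There is one attempt and no reset: what is moved stays moved. The work goes in short steps, Python scripts to look and compute and a tool call to move; the robot and the scene stay as the last step left them, time stands still between calls to the robot, and variables do not carry over. Pictures are saved under pics/ and viewed, at most 10 in all, crops included, and the job is handed in when it is done.

Besides the shell and the picture viewer there is one more tool, called after "Call:" as name(argument=value, ...) on one line, values as JSON. move_arm: Moves the arm, as the interface text tells. Its arguments: {"type":"object","properties":{"plan":{"type":"array","items":{"type":"number"}},"squeeze":{"type":"number"}},"required":["plan"]}

```bash
mkdir -p pics
cat > h.py <<'E'
import numpy as np, cv2
from scipy.spatial.transform import Rotation as R
from workcell import manip
def w(p,c): return (c["cam_to_world"]@np.r_[p,1])[:3]
E
python3 - <<'E'
from h import *
o=manip.get_obs(); print(o["clock"],o["position"],o["ee_rot"],o["grip_width"],manip.tip_extent)
for n in ("top","scene"):
    c=manip.camera(n); cv2.imwrite(f"pics/{n}.png",c["color"][...,::-1])
    print(n,c["fx"],np.round(c["cam_to_world"],3).tolist())
    for l in ["rack","bay_dish_pivot","bay_empty_pivot","bay_block_pivot","petri_dish","sample_block","wafer_tweezers"]:
        f=manip.tip_of
        for d in f(c,l)[:2]: print(l,round(d["conf"],2),np.round(w(d["position"],c),4))
E
```

```text
0.0 [ 0.18037244 -0.59826747  0.40393294] [ 9.89302926e-01  1.45874021e-01 -1.16426801e-04 -6.90289934e-04] 1.0020374392539622 0.1734
top 566.3213428290607 [[-0.017, -0.991, 0.132, 0.448], [-1.0, 0.017, -0.002, -0.004], [-0.001, -0.132, -0.991, 1.29], [0.0, 0.0, 0.0, 1.0]]
bay_dish_pivot 0.74 [0.8044 0.0279 0.0027]
bay_dish_pivot 0.71 [0.493  0.138  0.0474]
bay_block_pivot 0.58 [0.4933 0.0434 0.0477]
bay_block_pivot 0.3 [ 0.7403 -0.2866  0.0023]
petri_dish 0.7 [0.6001 0.141  0.0117]
sample_block 0.58 [0.5957 0.0392 0.0102]
wafer_tweezers 0.42 [ 0.3831  0.0877 -0.0022]
scene 448.90903999405214 [[0.578, -0.614, 0.538, 0.109], [-0.816, -0.434, 0.382, -0.353], [-0.001, -0.66, -0.752, 0.743], [0.0, 0.0, 0.0, 1.0]]
rack 0.7 [4.842e-01 1.353e-01 3.000e-04]
bay_dish_pivot 0.58 [0.4866 0.1364 0.0457]
bay_empty_pivot 0.56 [0.4892 0.2346 0.0428]
bay_block_pivot 0.58 [0.4884 0.0417 0.0444]
petri_dish 0.75 [0.5961 0.1366 0.0072]
sample_block 0.72 [0.5994 0.0405 0.0128]
sample_block 0.72 [0.4854 0.1356 0.0435]
wafer_tweezers 0.75 [ 0.3865  0.087  -0.0019]
wafer_tweezers 0.38 [ 0.4876  0.1376 -0.0013]
```

View pics/top.png

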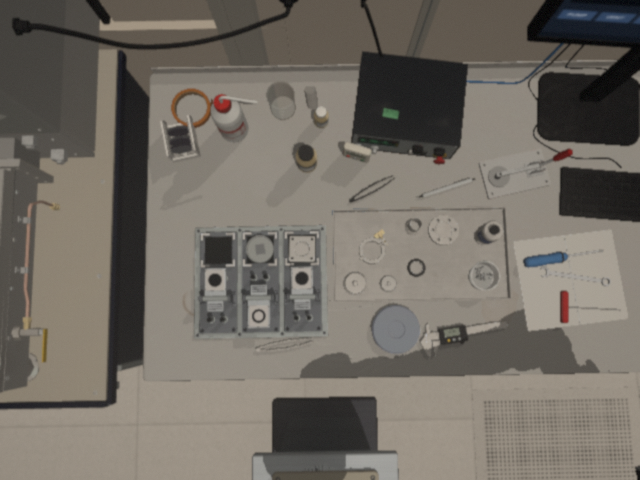

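View pics/scene.png

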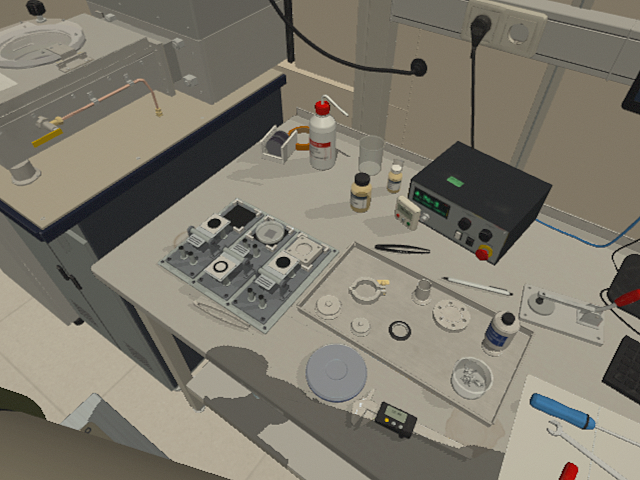

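The top view shows three bays: left at pixel (215,280), middle with a round object (260,250), right with a light square (302,250). The middle tag shows the ring and the outer two show discs. I'll zoom in to tell block from empty.

Run:
```python
import cv2
a=cv2.imread("pics/top.png")[220:345,185:335]; b=cv2.imread("pics/scene.png")[190:335,155:345]
a=cv2.resize(a,(400,333),interpolation=cv2.INTER_CUBIC); b=cv2.resize(b,(400,305),interpolation=cv2.INTER_CUBIC)
import numpy as np
o=np.zeros((333,800,3),np.uint8);o[:,:400]=a;o[:305,400:]=b
cv2.imwrite("pics/z.png",o)
```

```text
(no output)
```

View pics/z.png

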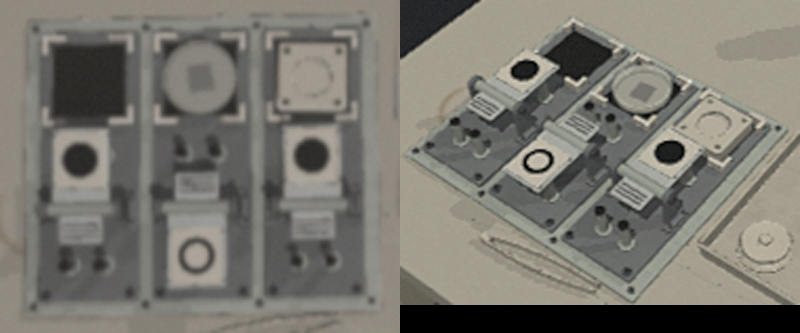

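The left nest is dark and empty, the middle one holds the dish (with its chip), and the right one holds the block. So the middle tag has to flip 0→π and the left tag π→0. Next is a nearby wrist view.

```bash
cat >> h.py <<'E'
def go(p,yaw=0.):
    "tool-frame turn and shift from current pose to TCP p, pointing down with tool x at yaw"
    o=manip.get_obs(); r=R.from_quat(o["ee_rot"])
    t=R.from_matrix([[np.cos(yaw),np.sin(yaw),0],[np.sin(yaw),-np.cos(yaw),0],[0,0,-1]])
    print("pos",np.round(o["position"],4),"turn",np.round((r.inv()*t).as_rotvec(),3),"shift",np.round(r.inv().apply(np.array(p)-o["position"]),4),"F",np.round(o["ft_force"],1),"t",o["clock"])
E
python3 - <<'E'
from h import *
c=manip.camera("wrist"); print(np.round(c["mount"],3),c["fx"])
go([0.47,0.17,0.42],0)
E
```

```text
[[ 0.001 -0.955 -0.298  0.077]
 [ 1.     0.001  0.    -0.   ]
 [ 0.    -0.298  0.955  0.031]
 [ 0.     0.     0.     1.   ]] 331.96782033136924
pos [ 0.1804 -0.5984  0.4047] turn [0.    0.    0.293] shift [ 0.4991 -0.6521 -0.0153] F [ 0.4 -0.2 -0.8] t 0.85
```

Call:
move_arm(plan=[0,0,0.293,0.547,-0.638,-0.015,0,0,0,0.293,0.547,-0.638,-0.015,0,0,0,0.293,0.547,-0.638,-0.015,0,0,0,0.293,0.547,-0.638,-0.015,0,0,0,0.293,0.547,-0.638,-0.015,0,0,0,0.293,0.547,-0.638,-0.015,0,0,0,0.293,0.547,-0.638,-0.015,0,0,0,0.293,0.547,-0.638,-0.015,0,0,0,0.293,0.547,-0.638,-0.015,0,0,0,0.293,0.547,-0.638,-0.015,0,0,0,0.293,0.547,-0.638,-0.015,0,0,0,0.293,0.547,-0.638,-0.015,0])

```text
clock: 2.35
position: [0.4838, 0.0893, 0.4186]
ee_rot: [1.0, -0.001, 0.001, 0.0]
ft_force: [0.8, -0.5, -0.2]
grip_width: -0.003
grasp_force: 0.0
```

```bash
python3 -c "
from h import *
go([0.52,0.17,0.42],0)"
```

```text
pos [0.4838 0.0893 0.4186] turn [ 0.001 -0.002 -0.001] shift [ 0.0361 -0.0807 -0.0014] F [ 0.8 -0.5 -0.2] t 2.35
```

Call:
move_arm(plan=[0,0,0,0.036,-0.081,0,0,0,0,0,0.036,-0.081,0,0,0,0,0,0.036,-0.081,0,0,0,0,0,0.036,-0.081,0,0])

```text
clock: 2.85
position: [0.5194, 0.1677, 0.418]
ee_rot: [1.0, -0.0, -0.0, 0.0]
ft_force: [0.2, -0.3, -0.1]
grip_width: 0.005
grasp_force: 0.0
```

```bash
cat >> h.py <<'E'
def wrist(name=None):
    o=manip.get_obs(); c=manip.camera("wrist"); T=np.eye(4); T[:3,:3]=R.from_quat(o["ee_rot"]).as_matrix(); T[:3,3]=o["position"]
    c["cam_to_world"]=T@c["mount"]
    if name: cv2.imwrite(f"pics/{name}.png",c["color"][...,::-1])
    return c
def pix(p,c):
    q=np.linalg.inv(c["cam_to_world"])@np.r_[p,1]; return np.round([c["fx"]*q[0]/q[2]+c["cx"],c["fy"]*q[1]/q[2]+c["cy"]])
def ray(u,v,z,c):
    d=c["cam_to_world"][:3,:3]@[(u-c["cx"])/c["fx"],(v-c["cy"])/c["fy"],1]; o=c["cam_to_world"][:3,3]; return np.round(o+d*(z-o[2])/d[2],4)
E
python3 - <<'E'
from h import *
c=wrist("w1"); print(manip.get_obs()["position"])
for l in ["bay_dish_pivot","bay_empty_pivot","bay_block_pivot","petri_dish","sample_block","bay_dish","bay_empty","bay_block"]:
    for d in manip.tip_of(c,l)[:2]:
        p=w(d["position"],c); print(l,round(d["conf"],2),np.round(p,4),pix(p,c))
E
```

```text
[0.51938238 0.16740509 0.41809621]
bay_empty_pivot 0.85 [0.4897 0.2371 0.0461] [254. 243.]
bay_block_pivot 0.72 [0.4916 0.1401 0.0432] [344. 241.]
bay_block_pivot 0.58 [0.494  0.0431 0.0458] [434. 239.]
petri_dish 0.59 [0.6052 0.1397 0.0114] [344. 131.]
sample_block 0.91 [0.6031 0.0455 0.0109] [432. 133.]
bay_dish 0.79 [0.4935 0.1445 0.0106] [338. 231.]
bay_empty 0.66 [0.4932 0.2343 0.0075] [262. 231.]
bay_block 0.81 [0.4947 0.0406 0.002 ] [424. 228.]
```

View pics/w1.png

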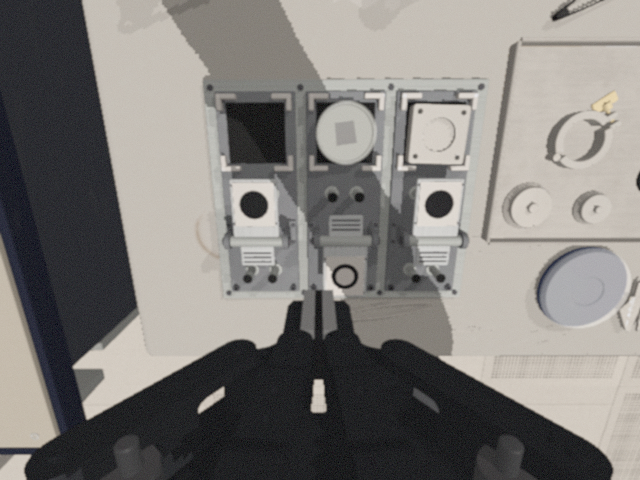

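The wrist view shows the pivot bars at pixels (258,240) for the empty bay and (345,239) for the dish bay. That puts the pivots at about (0.490, 0.235) and (0.491, 0.138), with yaw near 0, which agrees with the other cameras. Next I press the dish tag's tail, about 23 mm beyond its pivot.

Call:
move_arm(plan=[0,0,0,-0.005,0.029,0.17,0,0,0,0,-0.005,0.029,0.17,0,0,0,0,-0.005,0.029,0.17,0,0,0,0,-0.005,0.029,0.17,0,0,0,0,-0.005,0.029,0.18,0,0,0,0,-0.005,0.029,0.187,0,0,0,0,-0.005,0.029,0.194,0,0,0,0,-0.005,0.029,0.201,0,0,0,0,-0.005,0.029,0.208,0,0,0,0,-0.005,0.029,0.214,0,0,0,0,-0.005,0.029,0.218,0,0,0,0,-0.005,0.029,0.218,0])

```text
clock: 4.8
position: [0.5144, 0.1395, 0.1998]
ee_rot: [1.0, -0.0, -0.0, -0.0]
ft_force: [1.9, -0.3, 0.5]
grip_width: -0.004
grasp_force: 0.6
```

Run:
```python
from h import *
go([0.514,0.138,0.2])
c=wrist("w2"); s=manip.camera("scene")["color"][160:340,150:350,::-1]
o=np.zeros((480,800,3),np.uint8); o[:300,:400]=cv2.resize(c["color"][...,::-1],(400,300)); o[:360,400:]=cv2.resize(s,(400,360),interpolation=cv2.INTER_CUBIC)
cv2.imwrite("pics/c2.png",o)
```

```text
pos [0.5144 0.1395 0.1998] turn [-0.  0. -0.] shift [-0.0004  0.0015 -0.0002] F [ 1.9 -0.3  0.5] t 4.8
```

View pics/c2.png

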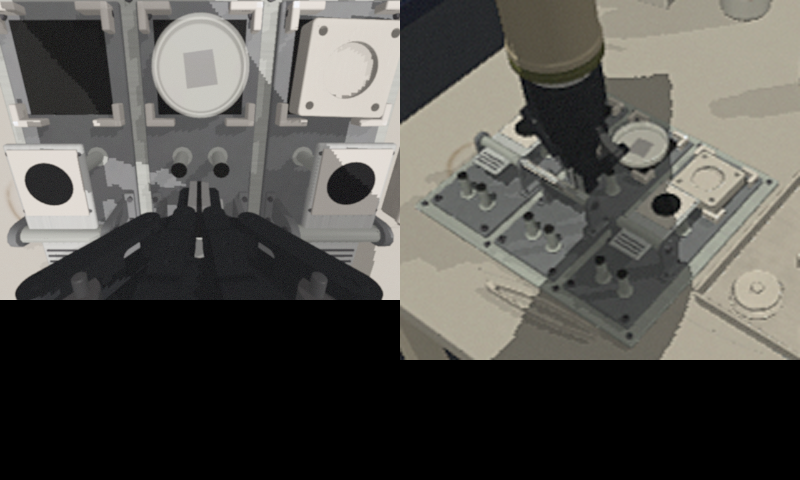

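The tail is down: the dish tag's paddle stands raised, the force is small and the neighbouring tags are untouched. Next I retreat over the paddle to the robot side.

Call:
move_arm(plan=[0,0,0,0,0.001,-0.055,0,0,0,0,0,0.001,-0.115,0,0,0,0,0,0.001,-0.115,0,0,0,0,-0.06,0.001,-0.115,0,0,0,0,-0.108,0.001,-0.115,0,0,0,0,-0.108,0.001,-0.115,0,0,0,0,-0.108,0.001,-0.06,0,0,0,0,-0.108,0.001,-0.053,0,0,0,0,-0.108,0.001,-0.053,0])

```text
clock: 6.02
position: [0.4066, 0.1387, 0.2533]
ee_rot: [1.0, 0.0, -0.001, -0.0]
ft_force: [-0.1, -0.1, 0.8]
grip_width: -0.003
grasp_force: 0.0
```

Run:
```python
from h import *
go([0.49,0.138,0.253])
c=wrist("w3"); s=manip.camera("scene")["color"][160:340,150:350,::-1]
o=np.zeros((360,800,3),np.uint8); o[:300,:400]=cv2.resize(c["color"][...,::-1],(400,300)); o[:360,400:]=cv2.resize(s,(400,360),interpolation=cv2.INTER_CUBIC)
cv2.imwrite("pics/c3.png",o)
```

```text
pos [0.4066 0.1387 0.2533] turn [-0.001  0.002  0.   ] shift [0.0834 0.0007 0.0002] F [-0.1 -0.1  0.8] t 6.025
```

View pics/c3.png

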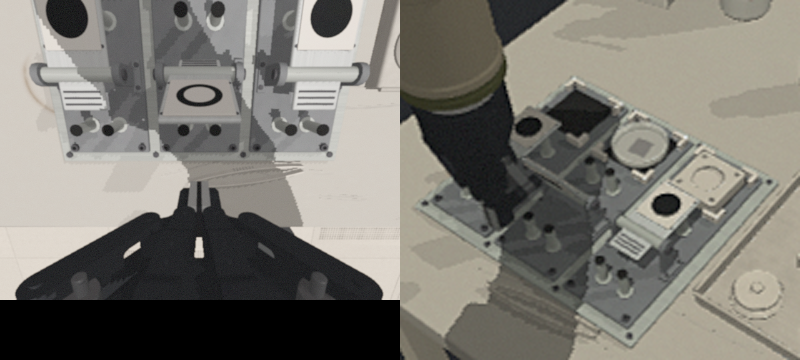

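The dish tag stands at roughly 55–60° (wrist half, (200,95)), with the fingertips clear on the robot side. Next I push it over and down.

Call:
move_arm(plan=[0,0,0,0.03,0,0,0,0,0,0,0.05,0,0,0,0,0,0,0.065,0,0,0,0,0,0,0.08,0,0,0,0,0,0,0.095,0,0,0,0,0,0,0.108,0,0,0,0,0,0,0.118,0,0,0,0,0,0,0.124,0,0.01,0,0,0,0,0.128,0,0.02,0,0,0,0,0.13,0,0.028,0,0,0,0,0.13,0,0.032,0,0,0,0,0.13,0,0.032,0])

```text
clock: 7.62
position: [0.5363, 0.1388, 0.2226]
ee_rot: [1.0, 0.0, 0.0, 0.001]
ft_force: [-9.1, -4.1, 22.7]
grip_width: 0.001
grasp_force: 11.8
```

Run:
```python
from h import *
go([0.536,0.138,0.2215])
```

```text
pos [0.5363 0.1388 0.2226] turn [ 0.002 -0.     0.   ] shift [-0.0003  0.0008  0.0011] F [-9.1 -4.1 22.7] t 7.625
```

22.7 N at tip height 49 mm means the dish tag lies flat. I'll back off, move over the empty bay's tail and check.

Call:
move_arm(plan=[0,0,0,0,0,-0.06,0,0,0,0,0,0,-0.12,0,0,0,0,-0.035,-0.048,-0.12,0,0,0,0,-0.069,-0.096,-0.12,0,0,0,0,-0.069,-0.096,-0.12,0,0,0,0,-0.069,-0.096,-0.12,0])

```text
clock: 8.38
position: [0.4675, 0.2342, 0.3408]
ee_rot: [1.0, 0.0, 0.0, 0.0]
ft_force: [0.6, 0.3, -0.3]
grip_width: -0.002
grasp_force: 0.0
```

Run:
```python
from h import *
go([0.467,0.235,0.2])
c=wrist("w4")
for l in ["bay_empty_pivot","bay_dish_pivot","tag_empty"]:
    for d in manip.tip_of(c,l)[:2]:
        p=w(d["position"],c); print(l,round(d["conf"],2),np.round(p,4),pix(p,c))
print(pix([.49,.235,.046],c))
```

```text
pos [0.4675 0.2342 0.3408] turn [ 0.001 -0.     0.   ] shift [-0.0005 -0.0009  0.1408] F [ 0.6  0.3 -0.3] t 8.375
bay_empty_pivot 0.92 [0.4925 0.2395 0.0449] [312. 207.]
bay_dish_pivot 0.88 [0.4902 0.1355 0.0467] [441. 210.]Traceback (most recent call last):
  File "<stdin>", line 5, in <module>
ValueError: it knows: bay_block, bay_block_pivot, bay_dish, bay_dish_pivot, bay_empty, bay_empty_pivot, bottle_amber, pen_blue, petri_dish, rack, sample_block, wafer_shipper, wafer_tweezers
```

View pics/w4.png

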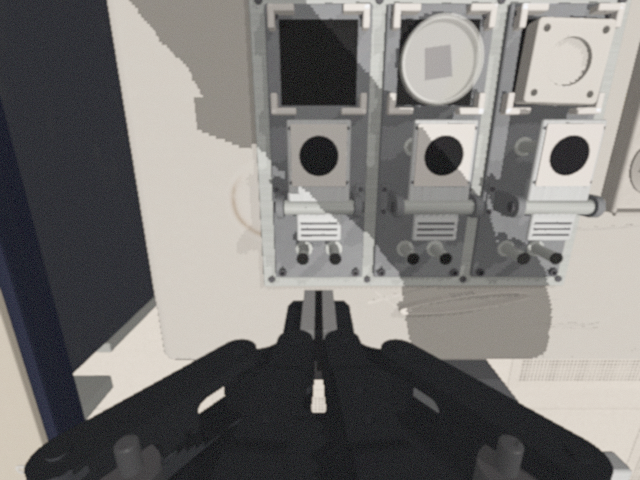

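The dish tag now lies flat with its disc up (443,155). The empty bay's tail at (319,228) is in line with the fingers, so I press it.

Call:
move_arm(plan=[0,0,0,0,0,0.06,0,0,0,0,0,0,0.09,0,0,0,0,0,0,0.094,0,0,0,0,0,0,0.102,0,0,0,0,0,0,0.11,0,0,0,0,0,0,0.117,0,0,0,0,0,0,0.124,0,0,0,0,0,0,0.131,0,0,0,0,0,0,0.137,0,0,0,0,0,0,0.141,0,0,0,0,0,0,0.141,0])

```text
clock: 9.9
position: [0.4671, 0.2344, 0.1995]
ee_rot: [1.0, -0.0, -0.001, 0.0]
ft_force: [-0.3, 0.3, -0.3]
grip_width: 0.005
grasp_force: 0.0
```

Call:
move_arm(plan=[0,0,0,0,0,-0.055,0,0,0,0,0,0,-0.115,0,0,0,0,0,0,-0.115,0,0,0,0,0.06,0,-0.115,0,0,0,0,0.108,0,-0.115,0,0,0,0,0.108,0,-0.115,0,0,0,0,0.108,0,-0.06,0,0,0,0,0.108,0,-0.053,0,0,0,0,0.108,0,-0.053,0])

```text
clock: 11.02
position: [0.5751, 0.2348, 0.2536]
ee_rot: [1.0, 0.0, -0.0, 0.0]
ft_force: [0.6, 0.5, 0.8]
grip_width: 0.0
grasp_force: 0.0
```

Run:
```python
from h import *
go([0.49,0.2345,0.253])
t=manip.camera("top")["color"][215:345,185:335,::-1]; s=manip.camera("scene")["color"][160:340,150:350,::-1]
o=np.zeros((360,800,3),np.uint8); o[:347,:400]=cv2.resize(t,(400,347),interpolation=cv2.INTER_CUBIC); o[:360,400:]=cv2.resize(s,(400,360),interpolation=cv2.INTER_CUBIC)
cv2.imwrite("pics/c5.png",o)
```

```text
pos [0.5751 0.2348 0.2536] turn [0.    0.001 0.   ] shift [-0.0851  0.0002  0.0006] F [0.6 0.5 0.8] t 11.025
```

View pics/c5.png

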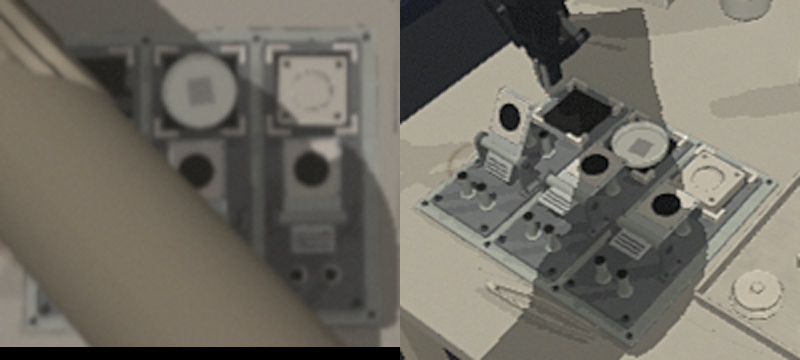

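The empty bay's tag is raised (scene half, (510,120)) and the fingers are beyond it. I push it towards the robot and down.

Call:
move_arm(plan=[0,0,0,-0.03,0,0,0,0,0,0,-0.05,0,0,0,0,0,0,-0.065,0,0,0,0,0,0,-0.08,0,0,0,0,0,0,-0.095,0,0,0,0,0,0,-0.108,0,0,0,0,0,0,-0.118,0,0,0,0,0,0,-0.124,0,0.01,0,0,0,0,-0.128,0,0.02,0,0,0,0,-0.13,0,0.028,0,0,0,0,-0.13,0,0.032,0,0,0,0,-0.13,0,0.032,0])

```text
clock: 12.62
position: [0.4452, 0.235, 0.2224]
ee_rot: [1.0, -0.0, -0.001, 0.001]
ft_force: [-13.9, -7.3, 32.5]
grip_width: -0.002
grasp_force: 16.2
```

Call:
move_arm(plan=[0,0,0,0,0,-0.06,0,0,0,0,0,0,-0.12,0,0,0,0,0.03,0.03,-0.16,0,0,0,0,0.03,0.06,-0.16,0,0,0,0,0.03,0.06,-0.16,0,0,0,0,0.03,0.06,-0.16,0])

```text
clock: 13.38
position: [0.4753, 0.1749, 0.3806]
ee_rot: [1.0, -0.0, -0.0, -0.0]
ft_force: [0.1, 0.8, -0.0]
grip_width: -0.0
grasp_force: 0.0
```

Run:
```python
from h import *
go([0.49,0.2345,0.253])
c=wrist("w6"); s=manip.camera("scene")["color"][160:340,150:350,::-1]
o=np.zeros((360,800,3),np.uint8); o[:300,:400]=cv2.resize(c["color"][:360,80:560,::-1],(400,300)); o[:360,400:]=cv2.resize(s,(400,360),interpolation=cv2.INTER_CUBIC)
cv2.imwrite("pics/c6.png",o)
```

```text
pos [0.4753 0.1749 0.3806] turn [-0.     0.001 -0.   ] shift [ 0.0148 -0.0596  0.1276] F [ 0.1  0.8 -0. ] t 13.375
```

View pics/c6.png

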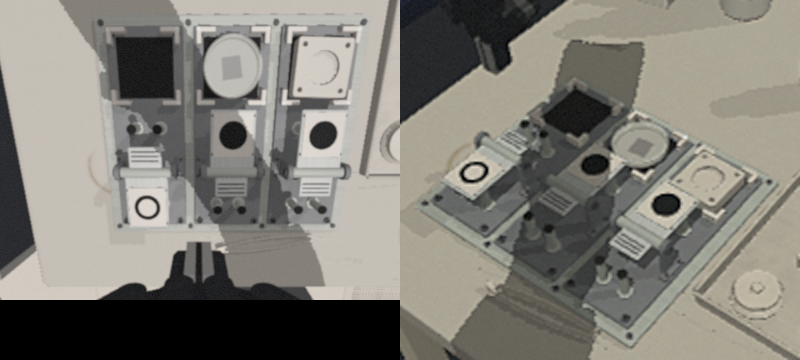

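The empty bay's tag now lies flat forward with the ring up (147,207), the dish bay's tag lies back with the disc up (232,135), and the third tag, dish and block look unmoved. The arm is clear, so I hand in.

```bash
python3 -c "
from workcell import manip
print(manip.hand_in())"
```

```text
the job is handed in; nothing more can be done
None
```

I flipped both wrong tags flat: the dish bay now shows its solid disc and the empty bay its open ring. The last pictures show the third tag, dish and block unmoved, and the job was handed in after about 13 s of the 72 s.

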